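Put the gasket scraper away in its sprung pocket

ROBOT

A 6-joint arm with a two-finger parallel gripper is mounted at the origin on a cart in front of the work surface, level with it; the furniture and walls round the work are solid. World frame = base frame: x ahead of the robot, y to its left, z up, the work surface at z = 0. Lengths are in m, angles in rad, forces in N, time in s.
With the tool pointing down it reaches from about 0.35 to 0.975 m from the base axis. Payload 17.4 kg.
Tool frame: the origin (TCP) lies where the fingers leave the gripper's body, on its centre line; the fingertips stand 73 mm ahead of it and the grasp point (between the pads) lies 54 mm ahead of it; z points along the fingers, y is the line along which they close (so a half turn about z gives the same grasp; the last joint's range is limited). The gripper opens to 85 mm and grips with 20 to 120 N. Pads are 22 mm wide; open, the fingers measure 114 mm over their backs; the gripper's body (76 mm by 85 mm) begins 54 mm behind the grasp point. The pads swing forward as they close: fully open they stand 13 mm farther back than shut.
Start: joints at [-1.193, 0.116, 1.442, -0, 1.584, -0.038], TCP at [0.273, -0.617, 0.304] pointing down, gripper open.
Joint ranges: [-2.83, 2.83], [-0.83, 2.19], [0.07, 2.5], [-1.14, 4.28], [0.01, 3], [-2.97, 2.97]. Speed limits (rad/s): [1.89, 1.89, 2.22, 3.14, 3.14, 3.14].

INTERFACE

Orientations are given as a unit quaternion [w, x, y, z].
In Python, from workcell import state, read_camera, camera_info, sign_off gives the robot as it stands.
- The arm moves only by the tool step_arm, never from a script. Its argument "steps" is a list of rows, each an object of numbers: "tx", "ty", "tz": the shift along the tool's x, y, z as a fraction of full scale; "rx", "ry", "rz": the turn, a rotation vector about the tool's x, y, z as a fraction of full scale. In form: [{"tx": .., "ty": .., "tz": .., "rx": .., "ry": .., "rz": ..}, ...]. A call has 1 to 12 rows; each row is the pose to reach, as a shift and turn from the pose commanded when the call began, along the tool's axes at that moment; what a row does not reach only later rows make up. Full scale, the value 1, is 100 cm for a shift and 120 degrees for a turn. A row lasts 1/10 s, in which the tool goes at most 50 mm and 8.59 degrees, less where a joint would pass 70% of its speed; a pose out of reach is approached as far as the arm can. A call with a number of a shift or a turn outside -1 to 1 is refused whole. A call with a gripper value outside its range is refused whole. "grip" is the opening, from 0 (shut) to 1 (fully open), set as the call begins (left out, the last holds). The fingers move at their own pace and stop on an object; "newtons" is the grip in N (left out, the last holds). Time passes only in rows, so rows that repeat a pose let the fingers close. It gives the time, the measured TCP pose, the force, the opening and the grip force at its end, in the units of the state.
- state(): the state, without advancing time (a new reading comes with each control period).
- read_camera(name): name is "side" or "top" or "wrist"; returns (picture, depth): 384x512x3 uint8, blue, green, red; 384x512 float32, m along the optical axis (not along the pixel's ray), 0 where there is no reading.
- camera_info(name): a dict with "fx", "fy", "cx", "cy" (pixels), "rvec" (rotation vector, rad) and "tvec" (3), from world to camera coordinates, as OpenCV has them. Camera axes: x right, y down, z forward; pixel columns grow to the right and rows downward; lengths in m; the calibration is good to about 2 mm. The wrist camera is an equidistant fisheye: a pixel r from the principal point sees the ray r / f radians off the axis. A picture is of the moment at which its call begins: read the wrist's pose just before it. camera_info takes no time and is no camera call; for the wrist camera it gives the pose at the moment of the call.
- sign_off(): hands the job in; it is judged then, once.
The state is a dict: "time_s": time; "joint_positions": joint angles; "qvel": joint speeds; "joint_efforts": joint torques, N m; "eef_pos": TCP position; "ee_rot": TCP orientation; "wrist_force": force on the tool from outside, world axes, zero at the start; "wrist_torque": the same for the moment, N m; "width": finger opening in m; "grip_force": force on a finger pad.
Only numpy, scipy, OpenCV 4.12 (cv2) and the standard library are available. Lean on these libraries where they do the work, as an engineer would, in place of code of your own. Each camera call takes 0.05 s, during which the arm holds its last target. There are 200 camera calls.

TASK

Put the red-handled gasket scraper away in the empty pocket of the slanted tool rack, beside the one with the wooden handle: slide its blade in under the spring catch and push until it is fully home, with the steel collar against the mouth of the pocket and the catch dropped into the window in the blade. Then let go of it, and leave the screwdriver and the spark plug where they lie.

Things in the scene. Friction and masses are not known exactly. Their poses are not given: they have to be found in the camera images.
- scraper: Scraper, 200 mm long, lying flat on the bench. Origin: middle of the collar's front face, on the blade's middle plane (10 mm above the bench). x along the blade to its edge, y across it, z out of its flat face; both faces alike. Blade x = 0 to 88 mm, 50 wide, 3.5 thick, bevelled over the last 18 mm; window in it x = 14 to 30, 18 wide. Steel collar x = -8 to 0, 34 wide, 20 thick.
- handle_mid (a point): Middle of the scraper's red and black handle (58 mm behind the scraper's origin, same axes). The handle is 100 mm long, 26 mm wide (y) with flat parallel sides, 20 mm thick (z), with a 4 mm steel cap on its end. The scraper weighs about 0.24 kg; its centre of mass is about 20 mm behind its origin.
- rack_base: Dark base plate of the rack, 118 mm (x) by 216 mm (y), 8 mm thick, fixed; origin: centre of its underside, z up. Two like pockets (blue cheeks, bare metal slot, 66 mm wide, 80 mm at the foot, 90 mm high) are clamped on it side by side along y, one full, one empty, both with their slots running in towards +x, downwards at 40 degrees.
- full_mouth (a point): Centre of the mouth of the pocket that already holds a narrower scraper with a wooden handle (26 mm wide, 20 mm thick, on the slot's axis, sticking out 112 mm); 86 mm above the bench. x points into the slot (40 degrees below level), y across it (level), z out of its upper face. The empty pocket has the same mouth, at the same x and z, 80 to 126 mm away along y, on the side of the plate's middle.
- catch (a joint): Sprung catch of the empty pocket, a rocker above its slot with an 18 mm roller 22 mm in from the mouth: angle in rad, 0 at rest. The blade lifts it to about 0.045 rad as it passes (roller force about 9 N); it falls back to about 0 when the blade's window comes under the roller, with the scraper home. The same catch is on the full pocket.
- full_pocket: The full pocket; origin: centre of its underside, 8 mm above the bench, x and y as the base's. The empty one is alike: 33 mm from its slot's middle to the flat outer side of either cheek, slot 54 mm wide, 5.6 mm high, 95 mm deep, its first 6 mm flared to 57 by 11 mm. It is clamped anywhere in the range told for the mouths, and its own place is not reported: find it by eye or by touch.
- screwdriver: A yellow and black screwdriver lying on the bench, 175 mm long, 30 mm thick; origin under its middle, its length along y.
- spark_plug: A used spark plug lying on the bench, 76 mm long, 23 mm thick; origin under its middle, its length along y.
Things that resemble listed ones, but are neither listed nor needed, are in the scene too. Of the things that look like the scraper, the larger one is meant.

How it is judged:
On the way:
1. the blade has gone in under the catch and lifts it (value of joint catch above 0.03 rad and x of scraper in the frame of full_mouth below -0.008 m), for 0.1 s.
At the end, for the whole second after the job is handed in: The red-handled scraper is in the empty pocket: its collar within 4 mm of the plane of the mouths and within 6 mm of the slots' level, 74 to 132 mm beside the full pocket's mouth, lying along the slot within 0.09 rad, the catch down in the blade's window (below 0.02 rad), and the scraper at rest (x of scraper in the frame of full_mouth between -0.004 and 0.004 m and z of scraper in the frame of full_mouth between -0.006 and 0.006 m and (y of scraper in the frame of full_mouth between 0.074 and 0.132 m or y of scraper in the frame of full_mouth between -0.132 and -0.074 m) and angle between the x axis of scraper and the x axis of full_mouth, either way round below 0.09 rad and value of joint catch below 0.02 rad and linear speed of scraper below 0.02 m/s); the robot touches nothing.
It fails at once if the screwdriver is moved more than 20 mm (distance of screwdriver from where it was at the start of the episode above 0.02 m).
It fails at once if the spark plug is moved more than 20 mm (distance of spark_plug from where it was at the start of the episode above 0.02 m).
It also fails if it takes over 61 s, if anything falls off the work surface, if the arm or the gripper's body presses on something with over 40 N, if the wrist force passes 120 N, or if a joint passes its speed limit or range.

## Working session

There is one attempt and no reset: what is moved stays moved. The work goes in short steps, Python scripts to look and compute and a tool call to move; the robot and the scene stay as the last step left them, time stands still between calls to the robot, and variables do not carry over. Pictures are saved under pics/ and viewed, at most 10 in all, crops included, and the job is handed in when it is done.

Besides the shell and the picture viewer there is one more tool, called after ">>>" as name(argument=value, ...) on one line, values as JSON. step_arm: Moves the arm, as the interface text tells. Shift numbers are shares of 100 cm and turn numbers shares of 120 degrees, none past 1 either way. Its arguments: {"type":"object","properties":{"steps":{"type":"array","items":{"type":"object","properties":{"tx":{"type":"number","minimum":-1,"maximum":1},"ty":{"type":"number","minimum":-1,"maximum":1},"tz":{"type":"number","minimum":-1,"maximum":1},"rx":{"type":"number","minimum":-1,"maximum":1},"ry":{"type":"number","minimum":-1,"maximum":1},"rz":{"type":"number","minimum":-1,"maximum":1}}}},"grip":{"type":"number"},"newtons":{"type":"number"}},"required":["steps"]}

```bash
mkdir -p pics; cat > h.py <<'E'
import numpy as np, cv2, json
from workcell import state, read_camera, camera_info, sign_off
from scipy.spatial.transform import Rotation as R
def grab(n):
    ci=camera_info(n); p,d=read_camera(n); cv2.imwrite(f'pics/{n}.png',p); np.savez(f'{n}.npz',p=p,d=d,**{k:np.array(v) for k,v in ci.items()}); return ci,p,d
def ray(ci,u,v,fish=False):
    x=(u-ci['cx'])/ci['fx'];y=(v-ci['cy'])/ci['fy']
    if fish:
        r=np.hypot(x,y); s=np.sin(r)/max(r,1e-9); c=np.array([x*s,y*s,np.cos(r)])
    else: c=np.array([x,y,1.])
    Rm=cv2.Rodrigues(np.array(ci['rvec'],float))[0]; t=np.array(ci['tvec'],float).reshape(3)
    return -Rm.T@t, Rm.T@c     # origin, direction (unit depth)
def onplane(ci,u,v,z,fish=False):
    o,d=ray(ci,u,v,fish); return o+d*(z-o[2])/d[2]
def cloud(ci,d):
    v,u=np.mgrid[:384,:512]; c=np.stack([(u-ci['cx'])/ci['fx']*d,(v-ci['cy'])/ci['fy']*d,d],-1)
    Rm=cv2.Rodrigues(np.array(ci['rvec'],float))[0]; return (c-np.array(ci['tvec'],float).reshape(3))@Rm
E
python3 - <<'E'
from h import *
a=[grab(n) for n in('top','side')]
for c in a: print({k:np.round(v,3).tolist() for k,v in c[0].items()})
s=state(); print(s['eef_pos'],s['ee_rot'])
cv2.imwrite('pics/a.png',np.vstack([c[1] for c in a])[:, :] if 0 else cv2.resize(a[0][1],(800,600)))
cv2.imwrite('pics/b.png',cv2.resize(a[1][1],(800,600)))
E
```

```text
{'fx': 390.586, 'fy': 390.586, 'cx': 255.448, 'cy': 184.673, 'rvec': [2.15, -2.129, 0.14], 'tvec': [0.088, 0.554, 0.875]}
{'fx': 363.575, 'fy': 363.575, 'cx': 251.182, 'cy': 191.868, 'rvec': [2.315, -0.205, 0.102], 'tvec': [-0.513, 0.174, 0.767]}
[ 0.27260489 -0.61739696  0.30327357] [-5.00051211e-04  9.78463617e-01  2.06418732e-01 -7.87099147e-05]
```

View pics/a.png

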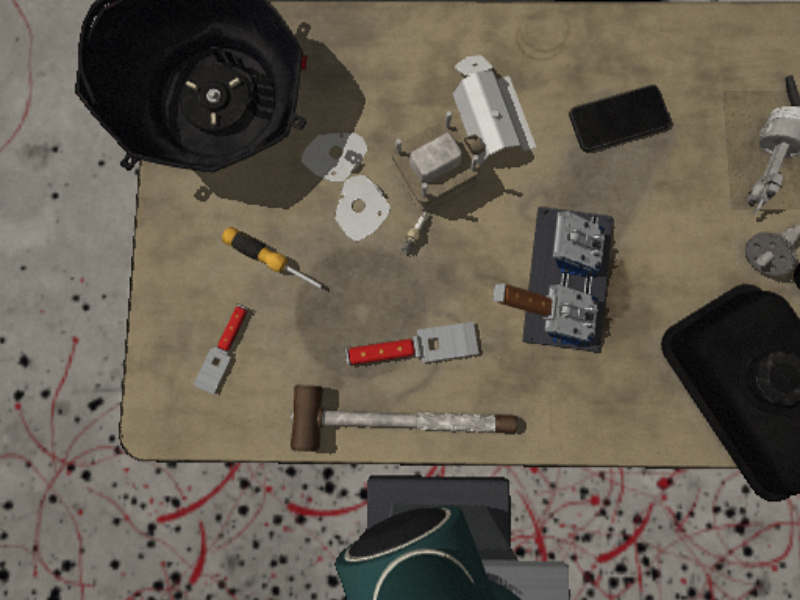

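View pics/b.png

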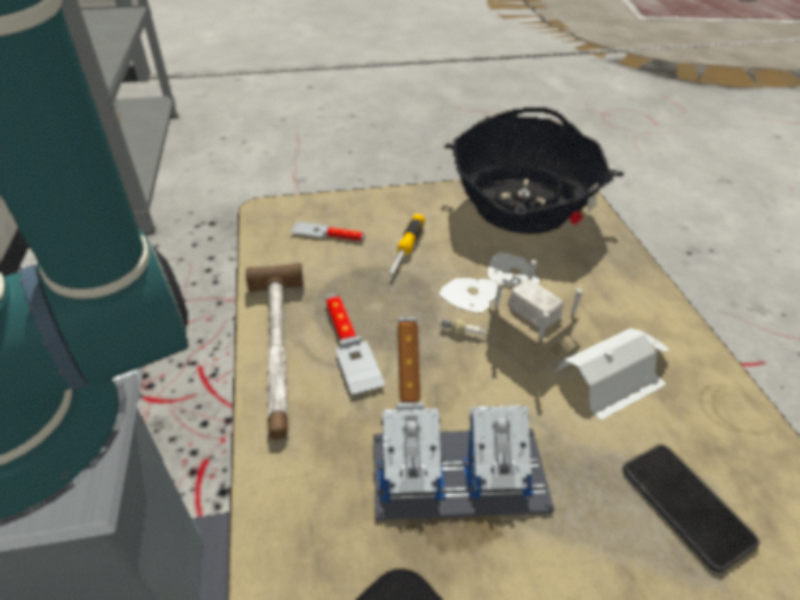

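The top view (800x600) shows the large scraper with its handle at (380,350) and blade at (450,342). The rack is at (570,280), with the wooden-handled scraper in the near pocket and the empty pocket at (580,240). The side view agrees: full pocket at (412,450), empty one at (503,450). Next I measure them.

```bash
python3 - <<'E'
from h import *
def load(n):
    z=np.load(n+'.npz'); return {k:z[k] for k in('fx','fy','cx','cy','rvec','tvec')},z['p'],z['d']
for n in('top','side'):
    ci,p,d=load(n); C=cloud(ci,d); hsv=cv2.cvtColor(p,cv2.COLOR_BGR2HSV)
    print(n,'depth valid',(d>0).mean())
    H,S,V=[hsv[...,i].astype(int) for i in range(3)]
    red=(((H<6)|(H>174))&(S>170)&(V>90)).astype(np.uint8)
    wood=((H>5)&(H<16)&(S>110)&(V>40)).astype(np.uint8)
    dark=((V<75)&(C[...,2]<.02)).astype(np.uint8)
    for nm,m in(('red',red),('wood',wood),('dark',dark)):
        k,l,st,ce=cv2.connectedComponentsWithStats(m)
        for i in range(1,k):
            if st[i,4]>120:
                q=C[l==i]; q=q[np.isfinite(q).all(1)]
                r=cv2.minAreaRect(np.argwhere(l==i)[:,::-1].astype(np.float32))
                print(nm,st[i],ce[i].round(1),'rect',np.round(r[0],1),np.round(r[1],1),round(r[2],1),'med',np.median(q,0).round(3),'z5-95',np.percentile(q[:,2],[5,50,95]).round(3))
ci,p,d=load('top'); C=cloud(ci,d)
m=(C[...,2]>.05)&(C[...,2]<.13); m[:,:310]=0; m[:120]=0;m[235:]=0;m[:,400:]=0
k,l,st,ce=cv2.connectedComponentsWithStats(m.astype(np.uint8))
for i in range(1,k):
    if st[i,4]>60:
        q=C[l==i]; print('hi',st[i],q.min(0).round(3),q.max(0).round(3),np.median(q,0).round(3))
cv2.imwrite('pics/c.png',cv2.resize(np.hstack([p[120:235,300:400],cv2.applyColorMap((np.clip(C[120:235,300:400,2],0,.12)/.12*255).astype(np.uint8),2)]),(800,460),interpolation=cv2.INTER_CUBIC))
E
```

```text
top depth valid 0.995880126953125
red [140 196  17  28 172] [147.5 209.7] rect [147.5 209.7] [ 6.4 28.6] 25.5 med [0.493 0.352 0.015] z5-95 [0.012 0.015 0.018]
red [223 217  42  16 390] [243.5 224.5] rect [243.5 224.5] [10.2 40.7] 81.5 med [0.46  0.122 0.021] z5-95 [0.017 0.021 0.024]
wood [321 182  32  20 361] [336.7 192. ] rect [337.4 192. ] [31.3 12.9] 15.9 med [ 0.525 -0.078  0.135] z5-95 [0.106 0.135 0.16 ]
dark [234   0 193   2 230] [3.326e+02 2.000e-01] rect [330.    0.5] [  1. 192.] 90.0 med [ 1.05e+00 -8.70e-02  1.00e-03] z5-95 [-0.309  0.001  0.004]
dark [ 124   14  110  120 4275] [187.9  86.3] rect [183.   86.5] [ 69.5 132.4] 35.8 med [0.8   0.258 0.001] z5-95 [-0.001  0.001  0.004]
dark [ 101   28   75   72 2332] [137.   66.1] rect [137.7  63.3] [69.6 74.6] 56.3 med [0.851 0.404 0.015] z5-95 [0.012 0.015 0.018]
dark [502  48  10  20 127] [506.6  58.1] rect [506.5  57.9] [19.9  6.8] 76.0 med [ 0.884 -0.534  0.013] z5-95 [0.005 0.013 0.017]
dark [ 364   54   67   44 1889] [396.7  76. ] rect [397.  76.] [31.8 62.3] 73.8 med [ 0.836 -0.258  0.011] z5-95 [0.002 0.011 0.014]
da
[... 2024 characters left out ...]
45] [ 40.1 290.8] rect [ 38.1 291.3] [ 38.4 114.5] 41.8 med [ 0.089 -0.071  0.014] z5-95 [0.003 0.014 0.019]
dark [ 399  286   86   81 3088] [441.9 325.8] rect [440.5 325.5] [96.2 35.4] 45.0 med [ 0.834 -0.271  0.011] z5-95 [0.006 0.011 0.013]
dark [ 69 292  24  73 672] [ 83.9 331.2] rect [ 82.  327.2] [20.7 71.4] 8.4 med [ 0.109 -0.062 -0.178] z5-95 [-0.222 -0.178 -0.136]
dark [ 241  316  112   22 1198] [290.8 325.7] rect [296.4 326.4] [ 18.8 111.2] 87.5 med [ 0.548 -0.22   0.009] z5-95 [0.001 0.009 0.011]
hi [354 135  33  36 824] [ 0.588 -0.21   0.05 ] [ 0.661 -0.128  0.097] [ 0.622 -0.159  0.079]
hi [332 182  51  35 988] [ 0.481 -0.198  0.05 ] [ 0.555 -0.069  0.13 ] [ 0.517 -0.14   0.082]
```

View pics/c.png

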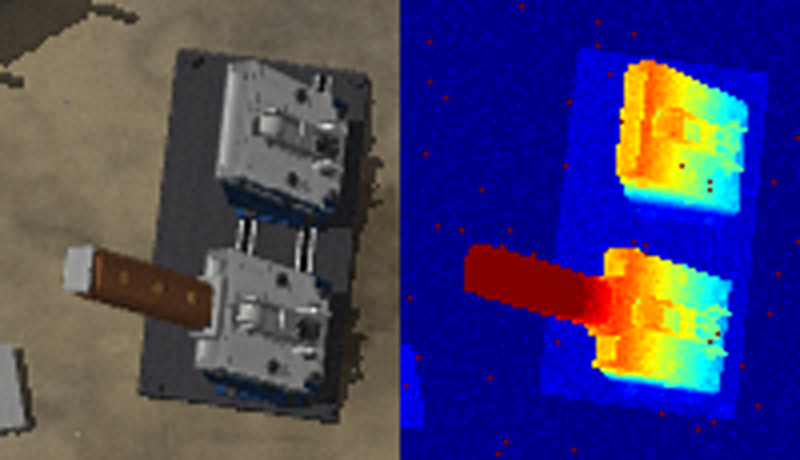

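```bash
cat >> h.py <<'E'
def load(n):
    z=np.load(n+'.npz'); return {k:z[k] for k in('fx','fy','cx','cy','rvec','tvec')},z['p'],z['d']
E
python3 - <<'E'
from h import *
def pca(q):
    c=q.mean(0); u,s,v=np.linalg.svd(q-c,full_matrices=False); return c,v
for n in('top','side'):
    ci,p,d=load(n); C=cloud(ci,d); hsv=cv2.cvtColor(p,cv2.COLOR_BGR2HSV).astype(int); H,S,V=hsv[...,0],hsv[...,1],hsv[...,2]
    X,Y,Z=C[...,0],C[...,1],C[...,2]
    wood=(H>5)&(H<16)&(S>110)&(V>40)&(Z>.09)&(Y<0)&(Y>-.15)&(X>.45)&(X<.6)
    q=C[wood]; c,v=pca(q); print(n,'wood',len(q),c.round(4),v[0].round(4),v[2].round(3),'yawdir',np.degrees(np.arctan2(*v[0][:2])).round(2), 'pitch',np.degrees(np.arcsin(v[0][2])).round(1))
    e=np.array([np.sin(np.radians(0)),0,0])
    cap=(X>.47)&(X<.6)&(Y>-.15)&(Y<0)&(Z>.09); q2=C[cap]; s=(q2-c)@v[0]; print(' out extents along axis',np.percentile(s,[1,99]).round(4))
    # plate
    pl=((V<75)&(Z>.003)&(Z<.016)&(X>.44)&(X<.72)&(Y<-.07)&(Y>-.26))
    r=cv2.minAreaRect(C[pl][:,:2].astype(np.float32)); print(' plate',np.round(r[0],4),np.round(r[1],4),round(r[2],2))
    # scraper
    sc=(Z>.006)&(Z<.03)&(X>.40)&(X<.52)&(Y>-.05)&(Y<.2)
    k,l,st,ce=cv2.connectedComponentsWithStats(sc.astype(np.uint8)); i=1+st[1:,4].argmax(); q=C[l==i]
    r=cv2.minAreaRect(q[:,:2].astype(np.float32)); print(' scr',np.round(r[0],4),np.round(r[1],4),round(r[2],2))
    red=((H<6)|(H>174))&(S>170)&(V>90)&(l==i); c,v=pca(C[red]); print(' red',c.round(4),v[0].round(4)); 
    b=(l==i)&(S<60)&(Z<.0155); qb=C[b]; c2,v2=pca(qb); r=cv2.minAreaRect(qb[:,:2].astype(np.float32)); print(' blade',np.round(r[0],4),np.round(r[1],4),round(r[2],2),'z',np.median(qb[:,2]).round(4),'redz',np.median(C[red][:,2]).round(4))
    a=v[0]; a=a if a[1]<0 else -a; s=(q-c)@a; t=(q-c)@np.array([-a[1],a[0],0]); print(' s ext',np.percentile(s,[.5,99.5]).round(4),'t',np.percentile(t,[1,99]).round(4))
E
```

```text
top wood 358 [ 0.5251 -0.079   0.1338] [-0.1221 -0.7573 -0.6416] [-0.273 -0.596  0.755] yawdir -170.84 pitch -39.9
 out extents along axis [-0.0498  0.0687]
 plate [ 0.5897 -0.1566] [0.1743 0.2385] 83.76
 scr [0.4681 0.0746] [0.0501 0.1996] 9.11
 red [0.4604 0.1208 0.0205] [-0.161   0.9869 -0.0044]
 blade [0.4763 0.0234] [0.0501 0.0959] 9.11 z 0.0126 redz 0.0206
 s ext [-0.0515  0.1457] t [-0.0244  0.024 ]
side wood 539 [ 0.5238 -0.0847  0.1314] [0.1002 0.7567 0.6461] [-0.148 -0.631  0.762] yawdir 7.54 pitch 40.2
 out extents along axis [-0.0649  0.0528]
 plate [ 0.5701 -0.2004] [0.0731 0.2085] 82.28
 scr [0.4665 0.0738] [0.0504 0.2015] 8.94
 red [0.4569 0.1147 0.021 ] [ 0.1671 -0.9859  0.0037]
 blade [0.475  0.0193] [0.0504 0.0912] 8.94 z 0.0135 redz 0.0217
 s ext [-0.0558  0.1417] t [-0.0227  0.0261]
```

```bash
python3 - <<'E'
from h import *
P=[]
for n in('top','side'):
    ci,p,d=load(n); C=cloud(ci,d); hsv=cv2.cvtColor(p,cv2.COLOR_BGR2HSV).astype(int); H,S,V=hsv[...,0],hsv[...,1],hsv[...,2]
    X,Y,Z=C[...,0],C[...,1],C[...,2]
    Rm=cv2.Rodrigues(ci['rvec'])[0]; print(n,'cam',(-Rm.T@ci['tvec']).round(3))
    hi=(Z>.055)&(Z<.125)&(X>.47)&(X<.70)&(Y<-.1)&(Y>-.24)&(S<70)
    k,l,st,ce=cv2.connectedComponentsWithStats(hi.astype(np.uint8))
    for i in range(1,k):
        if st[i,4]<150: continue
        q=C[l==i]; r=cv2.minAreaRect(q[:,:2].astype(np.float32)); print(' pocket',st[i],np.round(r[0],4),np.round(r[1],4),round(r[2],2))
        th=np.radians(7.3); x=np.array([-np.sin(th),-np.cos(th),0]); y=np.array([np.cos(th),-np.sin(th),0])
        sx=q@x; sy=q@y; m=q[:,2]>.07
        print('  y ext',np.percentile(sy[m],[1,50,99]).round(4),'x ext',np.percentile(sx,[1,99]).round(4), 'front edge y/x slope', end=' ')
        # front edge per y-bin
        bins=np.linspace(np.percentile(sy,8),np.percentile(sy,92),8); fx=[(b1+b0)/2 for b0,b1 in zip(bins,bins[1:])]; fy=[sx[(sy>=b0)&(sy<b1)].min() for b0,b1 in zip(bins,bins[1:])]
        print(np.round(fy,4),np.degrees(np.polyfit(fx,fy,1)[0]).round(2))
    th=np.radians(7.3); x=np.array([-np.sin(th),-np.cos(th),0]); y=np.array([np.cos(th),-np.sin(th),0])
    wood=(H>5)&(H<16)&(S>110)&(V>40)&(Z>.09)&(Y<0)&(Y>-.15)&(X>.45)&(X<.6)
    q=C[wood]; sx=q@x; sy=q@y
    ed=[]
    for b in np.linspace(np.percentile(sx,10),np.percentile(sx,90),6):
        w=abs(sx-b)<.006; ed.append([b,*np.percentile(sy[w],[2,98])])
    ed=np.array(ed); print(' wood edges',ed.round(4).tolist(),'slopes deg',[np.degrees(np.polyfit(ed[:,0],ed[:,j],1)[0]).round(2) for j in(1,2)])
E
```

```text
top cam [0.42  0.079 0.947]
 pocket [354 135  32  35 733] [ 0.6234 -0.1686] [0.0754 0.0693] 83.38
  y ext [0.6076 0.6395 0.6734] x ext [0.0508 0.1211] front edge y/x slope [0.0506 0.0506 0.0512 0.0508 0.0507 0.051  0.05  ] -0.39
 pocket [347 182  34  34 727] [ 0.5191 -0.1507] [0.0806 0.0705] 85.73
  y ext [0.4998 0.5309 0.5657] x ext [0.0477 0.1202] front edge y/x slope [0.0502 0.0443 0.0467 0.0532 0.0525 0.0425 0.0503] 0.65
 wood edges [[-0.0169, 0.5203, 0.5444], [-0.0051, 0.5205, 0.5447], [0.0067, 0.5204, 0.544], [0.0185, 0.5204, 0.5432], [0.0302, 0.5202, 0.543], [0.042, 0.5202, 0.5418]] slopes deg [np.float64(-0.26), np.float64(-2.58)]
side cam [ 0.419 -0.526  0.656]
 pocket [ 244  257   38   49 1379] [ 0.5165 -0.1569] [0.0797 0.0704] 86.56
  y ext [0.4985 0.5303 0.5635] x ext [0.0529 0.1238] front edge y/x slope [0.0527 0.0536 0.0517 0.0524 0.0493 0.05   0.0528] -2.45
 pocket [ 301  259   39   45 1320] [ 0.6227 -0.171 ] [0.0775 0.0711] 82.99
  y ext [0.6061 0.6376 0.6718] x ext [0.0541 0.1247] front edge y/x slope [0.0534 0.0529 0.0542 0.0603 0.0618 0.0629 0.0517] 5.63
 wood edges [[-0.012, 0.52, 0.5413], [-0.0002, 0.5195, 0.5423], [0.0115, 0.5191, 0.542], [0.0232, 0.5203, 0.5414], [0.0349, 0.5198, 0.541], [0.0466, 0.5194, 0.5402]] slopes deg [np.float64(-0.11), np.float64(-1.41)]
```

The pockets are about 108 mm apart, with rack yaw about 7.3°. Next is a hover pose above the scraper.

```bash
cat >> h.py <<'E'
def Rtool(yaw,pitch=0):
    # scraper/slot axis horizontal dir: (sin,-cos) of yaw; x down by pitch. tool x=-axis, tool z=-upper normal
    h=np.array([np.sin(yaw),-np.cos(yaw),0]); up=np.array([0,0,1.])
    u=np.cos(pitch)*h-np.sin(pitch)*up; n=np.sin(pitch)*h+np.cos(pitch)*up
    return np.column_stack([-u,np.cross(-n,-u),-n])
def move(pos,Rt,s=None):
    s=s or state(); q=s['ee_rot']; R0=R.from_quat([q[1],q[2],q[3],q[0]])
    t=R0.as_matrix().T@(np.array(pos)-s['eef_pos']); r=(R0.inv()*R.from_matrix(Rt)).as_rotvec()
    print('t',t.round(4),'r',(r/np.radians(120)).round(4)); return t,r/np.radians(120)
E
python3 -c "
from h import *
move([.4593,.1257,.25],Rtool(np.radians(9.05)))"
```

```text
t [ 0.471  -0.6043  0.0539] r [-4.000e-04 -3.000e-04 -6.269e-01]
```

>>> step_arm(steps=[{"tx": 0.471,"ty": -0.604,"tz": 0.054,"rz": -0.627},{"tx": 0.471,"ty": -0.604,"tz": 0.054,"rz": -0.627},{"tx": 0.471,"ty": -0.604,"tz": 0.054,"rz": -0.627},{"tx": 0.471,"ty": -0.604,"tz": 0.054,"rz": -0.627},{"tx": 0.471,"ty": -0.604,"tz": 0.054,"rz": -0.627},{"tx": 0.471,"ty": -0.604,"tz": 0.054,"rz": -0.627},{"tx": 0.471,"ty": -0.604,"tz": 0.054,"rz": -0.627},{"tx": 0.471,"ty": -0.604,"tz": 0.054,"rz": -0.627},{"tx": 0.471,"ty": -0.604,"tz": 0.054,"rz": -0.627},{"tx": 0.471,"ty": -0.604,"tz": 0.054,"rz": -0.627},{"tx": 0.471,"ty": -0.604,"tz": 0.054,"rz": -0.627},{"tx": 0.471,"ty": -0.604,"tz": 0.054,"rz": -0.627}], grip=1)

```text
invalid input at $.steps[0]: expected keys tx, ty, tz, rx, ry, rz
```

```bash
python3 -c "
from h import *
print(state()['eef_pos'],state()['time_s'])
move([.4593,.1257,.25],Rtool(np.radians(9.05)))"
```

```text
[ 0.27260489 -0.61739696  0.30327357] 0.1
t [ 0.471  -0.6043  0.0539] r [-4.000e-04 -3.000e-04 -6.269e-01]
```

>>> step_arm(steps=[{"tx": 0.471,"ty": -0.604,"tz": 0.054,"rx": 0,"ry": 0,"rz": -0.627},{"tx": 0.471,"ty": -0.604,"tz": 0.054,"rx": 0,"ry": 0,"rz": -0.627},{"tx": 0.471,"ty": -0.604,"tz": 0.054,"rx": 0,"ry": 0,"rz": -0.627},{"tx": 0.471,"ty": -0.604,"tz": 0.054,"rx": 0,"ry": 0,"rz": -0.627},{"tx": 0.471,"ty": -0.604,"tz": 0.054,"rx": 0,"ry": 0,"rz": -0.627},{"tx": 0.471,"ty": -0.604,"tz": 0.054,"rx": 0,"ry": 0,"rz": -0.627},{"tx": 0.471,"ty": -0.604,"tz": 0.054,"rx": 0,"ry": 0,"rz": -0.627},{"tx": 0.471,"ty": -0.604,"tz": 0.054,"rx": 0,"ry": 0,"rz": -0.627},{"tx": 0.471,"ty": -0.604,"tz": 0.054,"rx": 0,"ry": 0,"rz": -0.627},{"tx": 0.471,"ty": -0.604,"tz": 0.054,"rx": 0,"ry": 0,"rz": -0.627},{"tx": 0.471,"ty": -0.604,"tz": 0.054,"rx": 0,"ry": 0,"rz": -0.627},{"tx": 0.471,"ty": -0.604,"tz": 0.054,"rx": 0,"ry": 0,"rz": -0.627}], grip=1)

```text
time_s: 1.3
eef_pos: [0.4185, -0.035, 0.2617]
ee_rot: [0.0, 0.649, 0.761, 0.0]
wrist_force: [0.2, 0.2, -0.5]
width: 0.0857
grip_force: 0.0
```

```bash
python3 -c "
from h import *
print(state()['eef_pos'],state()['time_s'])
move([.4593,.1257,.25],Rtool(np.radians(9.05)))"
```

```text
[ 0.41848312 -0.03502867  0.2616559 ] 1.3
t [0.1523 0.0656 0.0117] r [0.0003 0.0001 0.    ]
```

>>> step_arm(steps=[{"tx": 0.152,"ty": 0.066,"tz": 0.012,"rx": 0,"ry": 0,"rz": 0},{"tx": 0.152,"ty": 0.066,"tz": 0.012,"rx": 0,"ry": 0,"rz": 0},{"tx": 0.152,"ty": 0.066,"tz": 0.012,"rx": 0,"ry": 0,"rz": 0},{"tx": 0.152,"ty": 0.066,"tz": 0.012,"rx": 0,"ry": 0,"rz": 0},{"tx": 0.152,"ty": 0.066,"tz": 0.012,"rx": 0,"ry": 0,"rz": 0},{"tx": 0.152,"ty": 0.066,"tz": 0.012,"rx": 0,"ry": 0,"rz": 0}])

```text
time_s: 1.9
eef_pos: [0.4597, 0.1233, 0.2494]
ee_rot: [-0.0, 0.649, 0.761, -0.0]
wrist_force: [0.7, -0.2, -0.6]
width: 0.0854
grip_force: 0.0
```

```bash
python3 - <<'E'
from h import *
s=state(); print(s['eef_pos'],s['time_s'],s['qvel'].round(3) if hasattr(s['qvel'],'round') else s['qvel'])
ci,p,d=grab('wrist'); print({k:np.round(v,3).tolist() for k,v in ci.items()})
cv2.imwrite('pics/w1.png',p)
H,S,V=[a.astype(int) for a in cv2.split(cv2.cvtColor(p,cv2.COLOR_BGR2HSV))]
red=(((H<6)|(H>174))&(S>150)&(V>80)).astype(np.uint8)
k,l,st,ce=cv2.connectedComponentsWithStats(red); i=1+st[1:,4].argmax()
px=np.argwhere(l==i)[:,::-1]; P=np.array([onplane(ci,u,v,.020,True)[:2] for u,v in px])
r=cv2.minAreaRect(P.astype(np.float32)); print('red@z20',np.round(r[0],4),np.round(r[1],4),round(r[2],2))
move([.4593,.1257,.076],Rtool(np.radians(9.05)))
E
```

```text
[0.45972039 0.12332747 0.24939027] 1.9 [-0.026 -0.015  0.002 -0.001  0.001 -0.002]
{'fx': 297.319, 'fy': 297.319, 'cx': 259.734, 'cy': 192.066, 'rvec': [-2.799, -0.224, -0.037], 'tvec': [-0.473, 0.02, 0.345]}
red@z20 [0.4592 0.1199] [0.025  0.0964] 9.64
t [2.900e-03 1.000e-04 1.736e-01] r [-0.0002  0.0001  0.    ]
```

View pics/w1.png

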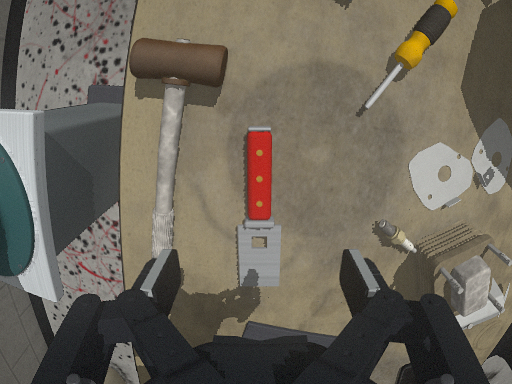

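The wrist view shows the handle centred at (260,175), with the blade window at (259,241) and the jaws straddling the axis. Going down to grasp.

```bash
python3 -c "
from h import *
move([.4586,.1268,.076],Rtool(np.radians(9.4)))"
```

```text
t [ 0.0041 -0.0005  0.1736] r [-0.0002  0.0001 -0.0029]
```

>>> step_arm(steps=[{"tx": 0.004,"ty": -0.0005,"tz": 0.05,"rx": 0,"ry": 0,"rz": -0.003},{"tx": 0.004,"ty": -0.0005,"tz": 0.09,"rx": 0,"ry": 0,"rz": -0.003},{"tx": 0.004,"ty": -0.0005,"tz": 0.13,"rx": 0,"ry": 0,"rz": -0.003},{"tx": 0.004,"ty": -0.0005,"tz": 0.155,"rx": 0,"ry": 0,"rz": -0.003},{"tx": 0.004,"ty": -0.0005,"tz": 0.1735,"rx": 0,"ry": 0,"rz": -0.003},{"tx": 0.004,"ty": -0.0005,"tz": 0.1735,"rx": 0,"ry": 0,"rz": -0.003},{"tx": 0.004,"ty": -0.0005,"tz": 0.1735,"rx": 0,"ry": 0,"rz": -0.003}])

```text
time_s: 2.65
eef_pos: [0.459, 0.1265, 0.077]
ee_rot: [0.0, 0.647, 0.762, 0.0]
wrist_force: [-0.1, 1.1, 0.0]
width: 0.0855
grip_force: 0.0
```

>>> step_arm(steps=[{"tx": 0,"ty": 0,"tz": 0,"rx": 0,"ry": 0,"rz": 0},{"tx": 0,"ty": 0,"tz": 0,"rx": 0,"ry": 0,"rz": 0},{"tx": 0,"ty": 0,"tz": 0,"rx": 0,"ry": 0,"rz": 0},{"tx": 0,"ty": 0,"tz": 0,"rx": 0,"ry": 0,"rz": 0},{"tx": 0,"ty": 0,"tz": 0,"rx": 0,"ry": 0,"rz": 0},{"tx": 0,"ty": 0,"tz": 0,"rx": 0,"ry": 0,"rz": 0},{"tx": 0,"ty": 0,"tz": 0,"rx": 0,"ry": 0,"rz": 0},{"tx": 0,"ty": 0,"tz": 0,"rx": 0,"ry": 0,"rz": 0},{"tx": 0,"ty": 0,"tz": 0,"rx": 0,"ry": 0,"rz": 0},{"tx": 0,"ty": 0,"tz": 0,"rx": 0,"ry": 0,"rz": 0}], grip=0, newtons=80)

```text
time_s: 3.65
eef_pos: [0.4591, 0.1274, 0.077]
ee_rot: [0.0, 0.647, 0.763, 0.0]
wrist_force: [-0.7, -0.8, 7.2]
width: 0.0241
grip_force: 79.7
```

>>> step_arm(steps=[{"tx": 0,"ty": 0,"tz": -0.02,"rx": 0,"ry": 0,"rz": 0},{"tx": 0,"ty": 0,"tz": -0.05,"rx": 0,"ry": 0,"rz": 0},{"tx": 0,"ty": 0,"tz": -0.09,"rx": 0,"ry": 0,"rz": 0},{"tx": 0,"ty": 0,"tz": -0.13,"rx": 0,"ry": 0,"rz": 0},{"tx": 0,"ty": 0,"tz": -0.17,"rx": 0,"ry": 0,"rz": 0},{"tx": 0,"ty": 0,"tz": -0.2,"rx": 0,"ry": 0,"rz": 0},{"tx": 0,"ty": 0,"tz": -0.2,"rx": 0,"ry": 0,"rz": 0},{"tx": 0,"ty": 0,"tz": -0.2,"rx": 0,"ry": 0,"rz": 0}], grip=0, newtons=110)

```text
time_s: 4.45
eef_pos: [0.4587, 0.1273, 0.2758]
ee_rot: [-0.0, 0.647, 0.763, 0.0]
wrist_force: [0.4, 0.8, -3.4]
width: 0.0232
grip_force: 109.2
```

```bash
python3 - <<'E'
from h import *
s=state(); q=s['ee_rot']; T=R.from_quat([q[1],q[2],q[3],q[0]]).as_matrix(); print(s['eef_pos'],s['time_s'],s['width'],s['wrist_force'],T.round(4).tolist())
ci,p,d=grab('wrist'); cv2.imwrite('pics/w2.png',p)
# camera in tool frame
Rm=cv2.Rodrigues(ci['rvec'])[0]; o=-Rm.T@ci['tvec']; print('cam in tool',(T.T@(o-s['eef_pos'])).round(4),'axis',(T.T@Rm[2]).round(3))
ci,p,d=grab('top'); C=cloud(ci,d)
Q=(C-s['eef_pos'])@T   # tool coords
m=(abs(Q[...,1])<.06)&(Q[...,0]<.1)&(Q[...,0]>-.2)&(Q[...,2]>.03)&(Q[...,2]<.1); q=Q[m]
b=q[(q[:,0]<-.075)&(q[:,0]>-.15)]; 
print('top blade n',len(b),'x',np.percentile(b[:,0],[.5,99.5]).round(4),'y',np.percentile(b[:,1],[1,99]).round(4),'z med',np.median(b[:,2]).round(4))
# pitch and yaw fit
A=np.c_[b[:,0],b[:,1],np.ones(len(b))]; print('plane z=ax+by+c',np.linalg.lstsq(A,b[:,2],rcond=None)[0].round(4))
r=cv2.minAreaRect(b[:,:2].astype(np.float32)); print(np.round(r[0],4),np.round(r[1],4),r[2])
ci,p,d=grab('side'); C=cloud(ci,d); Q=(C-s['eef_pos'])@T
m=(abs(Q[...,1])<.06)&(Q[...,0]<.1)&(Q[...,0]>-.2)&(Q[...,2]>.03)&(Q[...,2]<.1); q=Q[m]
b=q[(q[:,0]<-.075)&(q[:,0]>-.16)]
print('side blade n',len(b),'x',np.percentile(b[:,0],[.5,99.5]).round(4),'y',np.percentile(b[:,1],[1,99]).round(4),'z med',np.median(b[:,2]).round(4))
if len(b)>30: A=np.c_[b[:,0],b[:,1],np.ones(len(b))]; print('plane',np.linalg.lstsq(A,b[:,2],rcond=None)[0].round(4))
E
```

```text
[0.45869519 0.12732679 0.27581402] 4.45 0.02320682925214435 [ 0.37027707  0.82706778 -3.37986788] [[-0.1638, 0.9865, 0.0], [0.9865, 0.1638, 0.0001], [0.0001, 0.0, -1.0]]
cam in tool [ 0.0837 -0.0002 -0.0692] axis [-0.328  0.     0.945]
top blade n 698 x [-0.1498 -0.0947] y [-0.0244  0.0245] z med 0.0659
plane z=ax+by+c [-0.0202 -0.0012  0.0634]
[-0.1213  0.0002] [0.0578 0.05  ] 0.5552317500114441
side blade n 684 x [-0.1549 -0.0754] y [-0.0265  0.0228] z med 0.0654
plane [-0.0126  0.0013  0.064 ]
```

View pics/w2.png

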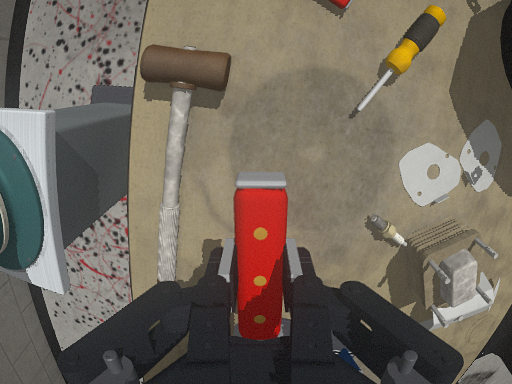

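The scraper is held straight, with its tip about 152 mm ahead of the TCP. Now I work out the pre-insertion moves.

```bash
cat >> h.py <<'E'
M=np.array([.6287,-.1335,.086]); YAW=np.radians(-7.4); PT=np.radians(39.5); TO=np.array([-.064,0,.067])
def slot(x,y=0,z=0):
    Ts=Rtool(YAW,np.radians(40)); u,n=-Ts[:,0],-Ts[:,2]; Tt=Rtool(YAW,PT)
    O=M+x*u+y*np.cross(n,u)+z*n; return O-Tt@TO,Tt
def where():
    s=state(); q=s['ee_rot']; T=R.from_quat([q[1],q[2],q[3],q[0]]).as_matrix(); Ts=Rtool(YAW,np.radians(40)); u,n=-Ts[:,0],-Ts[:,2]
    v=s['eef_pos']+T@TO-M; f=np.array(s['wrist_force']); B=np.array([u,np.cross(n,u),n])
    print('slot xyz mm',(B@v*1e3).round(1),'F slot',(B@f).round(1),'t',s['time_s'],'w',s['width'],'gf',s['grip_force']); return s
E
python3 - <<'E'
from h import *
move([.64,.06,.36],Rtool(YAW))
p,T=slot(-.130); print(p)
s=state(); s=dict(s); s['eef_pos']=np.array([.64,.06,.36]); q=R.from_matrix(Rtool(YAW)).as_quat(); s['ee_rot']=[q[3],*q[:3]]
move(p,T,s)
E
```

```text
t [-0.0961  0.1679 -0.086 ] r [-0.0012  0.0002  0.1402]
[ 0.64239773 -0.02803328  0.26197024]
t [-0.087   0.0137  0.098 ] r [0.     0.3292 0.    ]
```

>>> step_arm(steps=[{"tx": 0,"ty": 0,"tz": -0.04,"rx": 0,"ry": 0,"rz": 0.02},{"tx": 0,"ty": 0.02,"tz": -0.075,"rx": 0,"ry": 0,"rz": 0.04},{"tx": -0.02,"ty": 0.05,"tz": -0.086,"rx": 0,"ry": 0,"rz": 0.06},{"tx": -0.04,"ty": 0.08,"tz": -0.086,"rx": 0,"ry": 0,"rz": 0.08},{"tx": -0.06,"ty": 0.11,"tz": -0.086,"rx": 0,"ry": 0,"rz": 0.1},{"tx": -0.08,"ty": 0.14,"tz": -0.086,"rx": 0,"ry": 0,"rz": 0.12},{"tx": -0.096,"ty": 0.168,"tz": -0.086,"rx": 0,"ry": 0,"rz": 0.14},{"tx": -0.096,"ty": 0.168,"tz": -0.086,"rx": 0,"ry": 0,"rz": 0.14},{"tx": -0.096,"ty": 0.168,"tz": -0.086,"rx": 0,"ry": 0,"rz": 0.14}])

```text
time_s: 5.5
eef_pos: [0.6405, 0.0599, 0.3602]
ee_rot: [-0.001, 0.751, 0.66, -0.001]
wrist_force: [-0.3, -0.7, -2.4]
width: 0.023
grip_force: 109.3
```

>>> step_arm(steps=[{"tx": 0,"ty": 0,"tz": 0,"rx": 0,"ry": 0.04,"rz": 0},{"tx": 0,"ty": 0,"tz": 0,"rx": 0,"ry": 0.09,"rz": 0},{"tx": 0,"ty": 0,"tz": 0,"rx": 0,"ry": 0.14,"rz": 0},{"tx": 0,"ty": 0,"tz": 0,"rx": 0,"ry": 0.19,"rz": 0},{"tx": -0.02,"ty": 0.004,"tz": 0.02,"rx": 0,"ry": 0.24,"rz": 0},{"tx": -0.04,"ty": 0.008,"tz": 0.04,"rx": 0,"ry": 0.29,"rz": 0},{"tx": -0.06,"ty": 0.01,"tz": 0.06,"rx": 0,"ry": 0.329,"rz": 0},{"tx": -0.075,"ty": 0.013,"tz": 0.08,"rx": 0,"ry": 0.329,"rz": 0},{"tx": -0.087,"ty": 0.0137,"tz": 0.098,"rx": 0,"ry": 0.329,"rz": 0},{"tx": -0.087,"ty": 0.0137,"tz": 0.098,"rx": 0,"ry": 0.329,"rz": 0},{"tx": -0.087,"ty": 0.0137,"tz": 0.098,"rx": 0,"ry": 0.329,"rz": 0}])

```text
time_s: 6.6
eef_pos: [0.6423, -0.0273, 0.2646]
ee_rot: [-0.223, 0.707, 0.621, 0.254]
wrist_force: [0.7, -0.0, -2.0]
width: 0.0232
grip_force: 109.4
```

```bash
python3 - <<'E'
from h import *
s=where(); move(*slot(-.130))
q=s['ee_rot']; T=R.from_quat([q[1],q[2],q[3],q[0]]).as_matrix(); Ts=Rtool(YAW,np.radians(40)); u,n=-Ts[:,0],-Ts[:,2]; y=np.cross(n,u); B=np.array([u,y,n])
for nm in('top','side'):
    ci,p,d=grab(nm); C=cloud(ci,d); Q=(C-M)@B.T
    hi=(Q[...,0]>-.06)&(Q[...,0]<.06)&(abs(Q[...,1])<.05)&(abs(Q[...,2])<.04)
    bl=(Q[...,0]>-.118)&(Q[...,0]<-.035)&(abs(Q[...,1])<.035)&(abs(Q[...,2])<.012); b=Q[bl]
    if len(b)>50:
        b=b[abs(b[:,2]-np.median(b[:,2]))<.005]; f=b[b[:,0]<-.068]
        r=cv2.minAreaRect(b[:,:2].astype(np.float32))
        print(nm,'blade',len(b),'x',np.percentile(b[:,0],[1,99.5]).round(4),'y',np.percentile(b[:,1],[1,99]).round(4),'zflat',np.median(f[:,2]).round(4),'slope',np.polyfit(f[:,0],f[:,2],1)[0].round(4),'yawrect',r[2])
    pk=(Q[...,0]>.002)&(Q[...,0]<.05)&(abs(Q[...,1])<.045)&(Q[...,2]>.003)&(Q[...,2]<.03); k=Q[pk]
    print(nm,'pocket',len(k),'y',np.percentile(k[:,1],[1,99]).round(4),'z',np.percentile(k[:,2],[5,50]).round(4),[np.percentile(k[abs(k[:,0]-x)<.006][:,1],[1,99]).mean().round(4) for x in(.01,.022,.034)])
    print('  x min at',[np.percentile(k[abs(k[:,1]-y)<.005][:,0],2).round(4) for y in(-.02,-.01,0,.01,.02)])
    cc=cv2.resize(p[110:220,270:400] if nm=='top' else p[180:330,230:370],(400,340),interpolation=cv2.INTER_CUBIC); globals()[nm]=cc
cv2.imwrite('pics/p1.png',np.hstack([top,side]))
E
```

```text
slot xyz mm [-132.3   -0.2    1.6] F slot [ 1.2  0.7 -1.5] t 6.6 w 0.02315567926641757 gf 109.42026615142822
t [-0.0023  0.0002  0.0016] r [-0.0003  0.0001  0.0003]
top blade 208 x [-0.1005 -0.0429] y [-0.0251  0.0176] zflat 0.0032 slope 0.026 yawrect 17.609895706176758Traceback (most recent call last):
  File "<stdin>", line 13, in <module>
    return _quantile_unchecked(
        a, q, axis, out, overwrite_input, method, keepdims, weights)
    return _ureduce(a,
                    func=_quantile_ureduce_func,
    ...<5 lines>...
                    overwrite_input=overwrite_input,
                    method=method)
    r = func(a, **kwargs)
    result = _quantile(arr,
                       quantiles=q,
    ...<2 lines>...
                       out=out,
                       weights=wgt)
    slices_having_nans = np.isnan(arr[-1, ...])
                                  ~~~^^^^^^^^^
IndexError: index -1 is out of bounds for axis 0 with size 0
```

The arm hides the pocket from the top camera, so I use the side view.

```bash
cat > chk.py <<'E'
from h import *
s=where()
Ts=Rtool(YAW,np.radians(40)); u,n=-Ts[:,0],-Ts[:,2]; y=np.cross(n,u); B=np.array([u,y,n])
ci,p,d=grab('side'); C=cloud(ci,d); Q=(C-M)@B.T
xo=(B@(s['eef_pos']-M))[0]+.064
bl=(Q[...,0]>xo+.004)&(Q[...,0]<min(xo+.1,-.01))&(abs(Q[...,1])<.035)&(abs(Q[...,2])<.014); b=Q[bl]; f=b[b[:,0]<xo+.066]
print('blade',len(b),'x',np.percentile(b[:,0],[1,99.5]).round(4),'y',[np.percentile(b[abs(b[:,0]-x)<.008][:,1],[2,98]).round(4).tolist() for x in np.linspace(xo+.01,xo+.078,4)],'zflat',np.median(f[:,2]).round(4),'slope',np.polyfit(f[:,0],f[:,2],1)[0].round(4))
pk=(Q[...,0]>-.004)&(Q[...,0]<.06)&(abs(Q[...,1])<.045)&(Q[...,2]>.003)&(Q[...,2]<.03); k=Q[pk]
print('pocket',len(k),'y',[np.percentile(k[abs(k[:,0]-x)<.007][:,1],[1,99]).round(4).tolist() for x in(.008,.022,.036,.05)],'z',np.percentile(k[:,2],[5,50]).round(4))
cv2.imwrite('pics/s.png',cv2.resize(p[170:330,230:380],(750,600),interpolation=cv2.INTER_CUBIC))
E
python3 chk.py; cp pics/s.png pics/s1.png
```

```text
slot xyz mm [-1.329e+02  1.000e-01  2.100e+00] F slot [ 0.6  0.2 -2.5] t 6.65 w 0.022946414771403717 gf 109.42132830619812
blade 1071 x [-0.1284 -0.044 ] y [[-0.0254, 0.0237], [-0.0251, 0.0225], [-0.0257, 0.0231], [-0.025, 0.0223]] zflat 0.0047 slope 0.0074
pocket 1101 y [[-0.0345, 0.031], [-0.0346, 0.0309], [-0.0341, 0.0314], [-0.0344, 0.0305]] z [0.0107 0.0133]
```

View pics/s1.png

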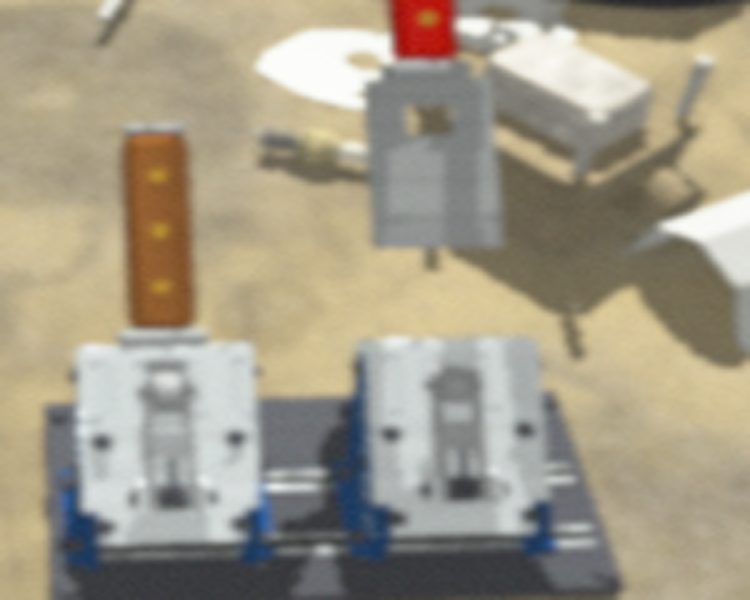

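Side view: the blade is centred over the empty pocket laterally within about 0.5 mm, and the yaw matches. I now bring the tip to the mouth and then creep in.

>>> step_arm(steps=[{"tx": -0.01,"ty": 0,"tz": 0.0005,"rx": 0,"ry": 0,"rz": 0},{"tx": -0.02,"ty": 0,"tz": 0.001,"rx": 0,"ry": 0,"rz": 0},{"tx": -0.03,"ty": 0,"tz": 0.001,"rx": 0,"ry": 0,"rz": 0},{"tx": -0.038,"ty": 0,"tz": 0.001,"rx": 0,"ry": 0,"rz": 0},{"tx": -0.043,"ty": 0,"tz": 0.001,"rx": 0,"ry": 0,"rz": 0},{"tx": -0.047,"ty": 0,"tz": 0.001,"rx": 0,"ry": 0,"rz": 0},{"tx": -0.05,"ty": 0,"tz": 0.001,"rx": 0,"ry": 0,"rz": 0},{"tx": -0.05,"ty": 0,"tz": 0.001,"rx": 0,"ry": 0,"rz": 0},{"tx": -0.05,"ty": 0,"tz": 0.001,"rx": 0,"ry": 0,"rz": 0}])

```text
time_s: 7.6
eef_pos: [0.6378, -0.0655, 0.2318]
ee_rot: [-0.223, 0.707, 0.621, 0.254]
wrist_force: [-0.3, 0.5, -2.6]
width: 0.0235
grip_force: 109.4
```

```bash
python3 chk.py
```

```text
slot xyz mm [-81.7   0.3   1.2] F slot [ 1.3 -0.4 -2.3] t 7.6 w 0.023536702064042306 gf 109.41958665847778
blade 854 x [-0.0774 -0.0103] y [[-0.0259, 0.0228], [-0.0252, 0.0235], [-0.0261, 0.0226], [-0.0242, 0.0218]] zflat 0.0039 slope 0.003
pocket 1169 y [[-0.0347, 0.031], [-0.0346, 0.031], [-0.0343, 0.0312], [-0.0344, 0.0301]] z [0.0044 0.0134]
```

>>> step_arm(steps=[{"tx": -0.003,"ty": 0,"tz": 0,"rx": 0,"ry": 0,"rz": 0},{"tx": -0.006,"ty": 0,"tz": 0,"rx": 0,"ry": 0,"rz": 0},{"tx": -0.009,"ty": 0,"tz": 0,"rx": 0,"ry": 0,"rz": 0},{"tx": -0.012,"ty": 0,"tz": 0,"rx": 0,"ry": 0,"rz": 0},{"tx": -0.012,"ty": 0,"tz": 0,"rx": 0,"ry": 0,"rz": 0}])

```text
time_s: 8.15
eef_pos: [0.6365, -0.0751, 0.2236]
ee_rot: [-0.223, 0.707, 0.621, 0.254]
wrist_force: [0.4, -0.8, -2.0]
width: 0.0232
grip_force: 109.4
```

```bash
python3 -c "
from h import *
where()"
```

```text
slot xyz mm [-69.    0.2   1.1] F slot [ 1.9  0.5 -1.1] t 8.15 w 0.02322053718290551 gf 109.43771481513977
```

Free so far, with the tip about 19 mm in. Pushing under the roller.

>>> step_arm(steps=[{"tx": -0.003,"ty": 0,"tz": 0,"rx": 0,"ry": 0,"rz": 0},{"tx": -0.006,"ty": 0,"tz": 0,"rx": 0,"ry": 0,"rz": 0},{"tx": -0.009,"ty": 0,"tz": 0,"rx": 0,"ry": 0,"rz": 0},{"tx": -0.012,"ty": 0,"tz": 0,"rx": 0,"ry": 0,"rz": 0},{"tx": -0.015,"ty": 0,"tz": 0,"rx": 0,"ry": 0,"rz": 0},{"tx": -0.015,"ty": 0,"tz": 0,"rx": 0,"ry": 0,"rz": 0}])

```text
time_s: 8.75
eef_pos: [0.6355, -0.0857, 0.2156]
ee_rot: [-0.223, 0.706, 0.622, 0.255]
wrist_force: [2.0, 6.5, 4.8]
width: 0.0229
grip_force: 109.6
```

```bash
python3 -c "
from h import *
where()"
```

```text
slot xyz mm [-55.8   0.8   1.7] F slot [-8.2  1.2 -0.6] t 8.75 w 0.02290912242042069 gf 109.58168864250183
```

>>> step_arm(steps=[{"tx": -0.003,"ty": 0,"tz": 0,"rx": 0,"ry": 0,"rz": 0},{"tx": -0.006,"ty": 0,"tz": 0,"rx": 0,"ry": 0,"rz": 0},{"tx": -0.009,"ty": 0,"tz": 0,"rx": 0,"ry": 0,"rz": 0},{"tx": -0.012,"ty": 0,"tz": 0,"rx": 0,"ry": 0,"rz": 0},{"tx": -0.015,"ty": 0,"tz": 0,"rx": 0,"ry": 0,"rz": 0},{"tx": -0.015,"ty": 0,"tz": 0,"rx": 0,"ry": 0,"rz": 0}])

```text
time_s: 9.35
eef_pos: [0.6341, -0.0971, 0.2062]
ee_rot: [-0.223, 0.706, 0.622, 0.255]
wrist_force: [1.9, 7.0, 5.5]
width: 0.0236
grip_force: 109.6
```

```bash
python3 -c "
from h import *
where()"
```

```text
slot xyz mm [-40.9   0.8   1.9] F slot [-9.1  1.  -0.4] t 9.35 w 0.023551177530623392 gf 109.61455464363098
```

>>> step_arm(steps=[{"tx": -0.004,"ty": 0,"tz": 0,"rx": 0,"ry": 0,"rz": 0},{"tx": -0.008,"ty": 0,"tz": 0,"rx": 0,"ry": 0,"rz": 0},{"tx": -0.012,"ty": 0,"tz": 0,"rx": 0,"ry": 0,"rz": 0},{"tx": -0.016,"ty": 0,"tz": 0,"rx": 0,"ry": 0,"rz": 0},{"tx": -0.02,"ty": 0,"tz": 0,"rx": 0,"ry": 0,"rz": 0},{"tx": -0.024,"ty": 0,"tz": 0,"rx": 0,"ry": 0,"rz": 0},{"tx": -0.024,"ty": 0,"tz": 0,"rx": 0,"ry": 0,"rz": 0}])

```text
time_s: 10.05
eef_pos: [0.6317, -0.1157, 0.1907]
ee_rot: [-0.223, 0.706, 0.622, 0.255]
wrist_force: [1.9, 5.3, 4.4]
width: 0.0232
grip_force: 109.6
```

```bash
python3 chk.py
```

```text
slot xyz mm [-16.6   0.8   2.1] F slot [-7.   1.2 -0.1] t 10.05 w 0.023213528997250012 gf 109.63845133781433Traceback (most recent call last):
  File "chk.py", line 7, in <module>
    print('blade',len(b),'x',np.percentile(b[:,0],[1,99.5]).round(4),'y',[np.percentile(b[abs(b[:,0]-x)<.008][:,1],[2,98]).round(4).tolist() for x in np.linspace(xo+.01,xo+.078,4)],'zflat',np.median(f[:,2]).round(4),'slope',np.polyfit(f[:,0],f[:,2],1)[0].round(4))
                                                                          ~~~~~~~~~~~~~^^^^^^^^^^^^^^^^^^^^^^^^^^^^^^^^^^^
    return _quantile_unchecked(
        a, q, axis, out, overwrite_input, method, keepdims, weights)
    return _ureduce(a,
                    func=_quantile_ureduce_func,
    ...<5 lines>...
                    overwrite_input=overwrite_input,
                    method=method)
    r = func(a, **kwargs)
    result = _quantile(arr,
                       quantiles=q,
    ...<2 lines>...
                       out=out,
                       weights=wgt)
    slices_having_nans = np.isnan(arr[-1, ...])
                                  ~~~^^^^^^^^^
IndexError: index -1 is out of bounds for axis 0 with size 0
```

>>> step_arm(steps=[{"tx": -0.002,"ty": 0,"tz": 0,"rx": 0,"ry": 0,"rz": 0},{"tx": -0.004,"ty": 0,"tz": 0,"rx": 0,"ry": 0,"rz": 0},{"tx": -0.006,"ty": 0,"tz": 0,"rx": 0,"ry": 0,"rz": 0},{"tx": -0.008,"ty": 0,"tz": 0,"rx": 0,"ry": 0,"rz": 0},{"tx": -0.01,"ty": 0,"tz": 0,"rx": 0,"ry": 0,"rz": 0},{"tx": -0.012,"ty": 0,"tz": 0,"rx": 0,"ry": 0,"rz": 0},{"tx": -0.012,"ty": 0,"tz": 0,"rx": 0,"ry": 0,"rz": 0}])

```text
time_s: 10.8
eef_pos: [0.6305, -0.125, 0.183]
ee_rot: [-0.223, 0.707, 0.622, 0.255]
wrist_force: [1.6, 3.2, 4.9]
width: 0.0234
grip_force: 109.6
```

```bash
python3 -c "
from h import *
where()"
```

```text
slot xyz mm [-4.5  0.8  2.2] F slot [-5.7  1.2  1.5] t 10.8 w 0.02338184616183435 gf 109.64211344718933
```

>>> step_arm(steps=[{"tx": -0.0015,"ty": 0,"tz": 0,"rx": 0,"ry": 0,"rz": 0},{"tx": -0.003,"ty": 0,"tz": 0,"rx": 0,"ry": 0,"rz": 0},{"tx": -0.0045,"ty": 0,"tz": 0,"rx": 0,"ry": 0,"rz": 0},{"tx": -0.005,"ty": 0,"tz": 0,"rx": 0,"ry": 0,"rz": 0},{"tx": -0.005,"ty": 0,"tz": 0,"rx": 0,"ry": 0,"rz": 0}])

```text
time_s: 11.3
eef_pos: [0.6296, -0.129, 0.1791]
ee_rot: [-0.223, 0.707, 0.621, 0.254]
wrist_force: [-0.8, 3.9, 4.3]
width: 0.0232
grip_force: 109.8
```

```bash
python3 -c "
from h import *
where()"
```

```text
slot xyz mm [1.2 0.3 1.9] F slot [-5.6 -1.3  0.9] t 11.3 w 0.02323937103222556 gf 109.77484703063965
```

>>> step_arm(steps=[{"tx": -0.001,"ty": 0,"tz": 0,"rx": 0,"ry": 0,"rz": 0},{"tx": -0.002,"ty": 0,"tz": 0,"rx": 0,"ry": 0,"rz": 0},{"tx": -0.003,"ty": 0,"tz": 0,"rx": 0,"ry": 0,"rz": 0},{"tx": -0.003,"ty": 0,"tz": 0,"rx": 0,"ry": 0,"rz": 0}])

```text
time_s: 11.7
eef_pos: [0.6296, -0.1296, 0.179]
ee_rot: [-0.224, 0.706, 0.622, 0.255]
wrist_force: [-2.5, 21.6, 17.5]
width: 0.023
grip_force: 109.9
```

```bash
python3 -c "
from h import *
where()"
```

```text
slot xyz mm [1.5 0.5 2. ] F slot [-27.5  -5.3  -0.2] t 11.7 w 0.023027820066733217 gf 109.85655426979065
```

Firm stop: 27 N with almost no further travel. One more small push, then a look.

>>> step_arm(steps=[{"tx": -0.0015,"ty": 0,"tz": 0,"rx": 0,"ry": 0,"rz": 0},{"tx": -0.0015,"ty": 0,"tz": 0,"rx": 0,"ry": 0,"rz": 0},{"tx": -0.0015,"ty": 0,"tz": 0,"rx": 0,"ry": 0,"rz": 0}])

```text
time_s: 12.0
eef_pos: [0.6296, -0.1299, 0.179]
ee_rot: [-0.225, 0.705, 0.622, 0.256]
wrist_force: [-3.8, 29.4, 23.8]
width: 0.023
grip_force: 109.8
```

```bash
python3 - <<'E'
from h import *
where()
ci,p,d=grab('side'); cv2.imwrite('pics/s2.png',cv2.resize(p[190:330,230:370],(600,600),interpolation=cv2.INTER_CUBIC))
E
```

```text
slot xyz mm [1.5 0.6 2. ] F slot [-37.2  -7.5  -0.2] t 12.0 w 0.023009946296094822 gf 109.83721017837524
```

View pics/s2.png

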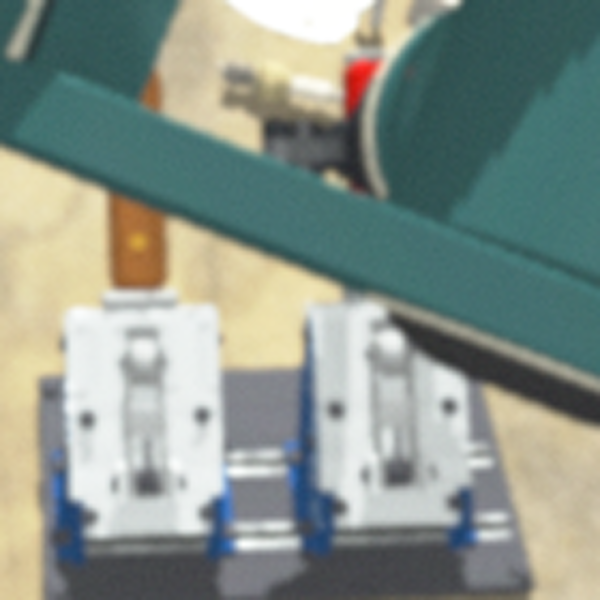

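The arm hides the mouth here, but the firm stop fits the collar being seated. I ease the push, release and withdraw.

>>> step_arm(steps=[{"tx": 0.0015,"ty": 0,"tz": 0,"rx": 0,"ry": 0,"rz": 0},{"tx": 0.0025,"ty": 0,"tz": 0,"rx": 0,"ry": 0,"rz": 0},{"tx": 0.0025,"ty": 0,"tz": 0,"rx": 0,"ry": 0,"rz": 0}])

```text
time_s: 12.35
eef_pos: [0.6296, -0.1294, 0.1791]
ee_rot: [-0.224, 0.706, 0.622, 0.255]
wrist_force: [-2.1, 14.1, 13.4]
width: 0.0232
grip_force: 109.8
```

>>> step_arm(steps=[{"tx": 0,"ty": 0,"tz": 0,"rx": 0,"ry": 0,"rz": 0},{"tx": 0,"ty": 0,"tz": 0,"rx": 0,"ry": 0,"rz": 0},{"tx": 0,"ty": 0,"tz": 0,"rx": 0,"ry": 0,"rz": 0},{"tx": 0,"ty": 0,"tz": 0,"rx": 0,"ry": 0,"rz": 0},{"tx": 0,"ty": 0,"tz": 0,"rx": 0,"ry": 0,"rz": 0},{"tx": 0,"ty": 0,"tz": 0,"rx": 0,"ry": 0,"rz": 0},{"tx": 0,"ty": 0,"tz": 0,"rx": 0,"ry": 0,"rz": 0},{"tx": 0,"ty": 0,"tz": 0,"rx": 0,"ry": 0,"rz": 0}], grip=0.6)

```text
time_s: 13.15
eef_pos: [0.6294, -0.1307, 0.1776]
ee_rot: [-0.223, 0.707, 0.621, 0.254]
wrist_force: [-0.9, -0.6, 0.2]
width: 0.0515
grip_force: 0.0
```

>>> step_arm(steps=[{"tx": 0,"ty": 0,"tz": -0.02,"rx": 0,"ry": 0,"rz": 0},{"tx": 0,"ty": 0,"tz": -0.05,"rx": 0,"ry": 0,"rz": 0},{"tx": 0.01,"ty": 0,"tz": -0.09,"rx": 0,"ry": 0,"rz": 0},{"tx": 0.04,"ty": 0,"tz": -0.12,"rx": 0,"ry": 0,"rz": 0},{"tx": 0.08,"ty": 0,"tz": -0.14,"rx": 0,"ry": 0,"rz": 0},{"tx": 0.12,"ty": 0,"tz": -0.16,"rx": 0,"ry": 0,"rz": 0},{"tx": 0.16,"ty": 0,"tz": -0.16,"rx": 0,"ry": 0,"rz": 0},{"tx": 0.2,"ty": 0,"tz": -0.16,"rx": 0,"ry": 0,"rz": 0},{"tx": 0.2,"ty": 0,"tz": -0.16,"rx": 0,"ry": 0,"rz": 0},{"tx": 0.2,"ty": 0,"tz": -0.16,"rx": 0,"ry": 0,"rz": 0}])

```text
time_s: 14.15
eef_pos: [0.636, -0.078, 0.4285]
ee_rot: [-0.223, 0.707, 0.622, 0.254]
wrist_force: [-0.1, 0.2, 0.6]
width: 0.0511
grip_force: 0.0
```

```bash
python3 - <<'E'
from h import *
s=where(); print(s['qvel'])
ci,p,d=grab('side'); cv2.imwrite('pics/s3.png',cv2.resize(p[180:330,230:380],(600,600),interpolation=cv2.INTER_CUBIC))
E
```

```text
slot xyz mm [-198.4    0.2  160. ] F slot [-0.6 -0.2  0.3] t 14.15 w 0.05108785873362947 gf 0.0
[-0.023655    0.02345357  0.02454336 -0.00400766 -0.00162481 -0.00749538]
```

View pics/s3.png

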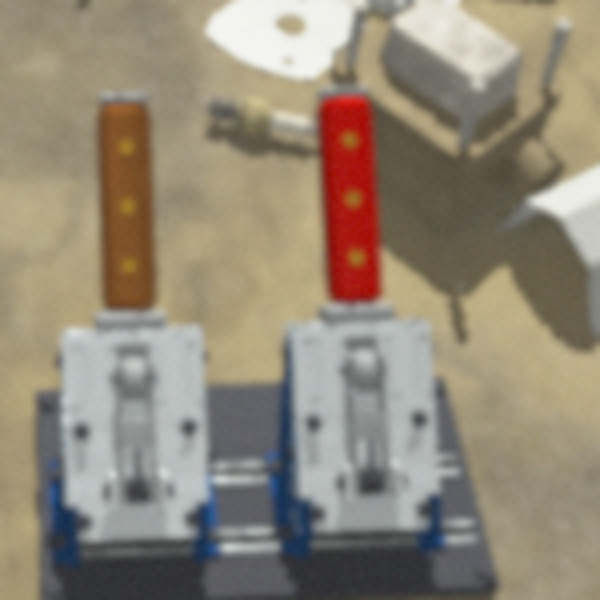

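The red scraper sits like its neighbour: collar at (358,312), against (130,320) for the full pocket. I compare the two by depth before handing in.

```bash
python3 - <<'E'
from h import *
Ts=Rtool(YAW,np.radians(40)); u,n=-Ts[:,0],-Ts[:,2]; y=np.cross(n,u); B=np.array([u,y,n])
A=[]
for i in range(6):
    ci,p,d=grab('side'); A.append(d)
d=np.median(A,0); Q=(cloud(ci,d)-M)@B.T
for nm,yc in(('red',0.),('wood',-.1085)):
    h=(abs(Q[...,1]-yc)<.02)&(abs(Q[...,2]-.01)<.008)&(Q[...,0]<-.015)&(Q[...,0]>-.14); q=Q[h]
    c=(abs(Q[...,1]-yc)<.006)&(Q[...,0]>.01)&(Q[...,0]<.04)&(Q[...,2]>.0)&(Q[...,2]<.06); k=Q[c]
    print(nm,len(q),'x end',np.percentile(q[:,0],[.5,2]).round(4),'y',np.median(q[:,1]).round(4),'z',np.median(q[:,2]).round(4),'slopes y,z',np.polyfit(q[:,0],q[:,1],1)[0].round(3),np.polyfit(q[:,0],q[:,2],1)[0].round(3),'catch z',np.percentile(k[:,2],[50,90,98]).round(4),[np.median(k[abs(k[:,0]-x)<.004][:,2]).round(4) for x in(.014,.02,.026,.034)])
E
```

```text
red 671 x end [-0.1097 -0.1078] y -0.0022 z 0.0102 slopes y,z -0.005 0.036 catch z [0.0162 0.0203 0.0213] [np.float64(0.0055), np.float64(0.0188), np.float64(0.0197), np.float64(0.0133)]
wood 670 x end [-0.109  -0.1071] y -0.1096 z 0.0124 slopes y,z -0.004 0.003 catch z [0.0163 0.0204 0.0212] [np.float64(0.0048), np.float64(0.0194), np.float64(0.0198), np.float64(0.0138)]
```

```bash
python3 -c "
from h import *
print(sign_off())"
```

```text
the job is handed in; nothing more can be done
None
```

The red-handled scraper is in the empty pocket and released, and the job was handed in at about 14.5 s, though no verdict came back. The collar hit a firm stop, and in the depth images its handle end is within 1 mm of its neighbour's and both catches sit at the same height. I never moved the arm near the screwdriver or spark plug, but I did not re-measure them.

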